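Load the round sample and show it to the inspection camera

ROBOT

A 6-joint arm with a two-finger parallel gripper is mounted at the origin on the work surface. World frame = base frame: x ahead of the robot, y to its left, z up, the work surface at z = 0. Lengths are in m, angles in rad, forces in N, time in s.
With the tool pointing down it reaches from about 0.3 to 0.775 m from the base axis. Payload 14.6 kg.
Tool frame: the origin (TCP) lies at the very end of the fingers, on their centre line; the grasp point (between the pads) lies 19 mm behind it; z points along the fingers, y is the line along which they close (so a half turn about z gives the same grasp; the last joint's range is limited). The gripper opens to 94 mm and grips with 3 to 60 N. Pads are 16 mm wide; open, the fingers measure 119 mm over their backs; the gripper's body (75 mm by 177 mm) begins 78 mm behind the grasp point.
Start: joints at [1.148, 0.3, 1.521, -0, 1.321, -0.067], TCP at [0.192, 0.516, 0.205] pointing down, gripper open.
Joint ranges: [-3.03, 3.03], [-0.79, 2.21], [0.23, 2.52], [-1.04, 4.18], [0, 3.07], [-2.55, 2.55]. Speed limits (rad/s): [2.22, 2.22, 2.57, 3.14, 3.14, 3.14].

INTERFACE

Orientations are given as [roll, pitch, yaw] about the fixed x, y, z axes, in that order (R = Rz(yaw) Ry(pitch) Rx(roll)).
In Python, from station import robot, eyes, finish_job gives the robot as it stands.
- The arm moves only by the tool step_arm, never from a script. Its argument "commands" is a list of rows, each a list of 7 numbers: the turn, a rotation vector about the tool's x, y, z in degrees, then the shift along the tool's x, y, z in mm, then the finger opening in mm, from 0 to 94. A call has 1 to 8 rows; each row is the pose to reach, as a shift and turn from the pose commanded when the call began, along the tool's axes at that moment; what a row does not reach only later rows make up. A row lasts 1/8 s, in which the tool goes at most 62.5 mm and 10.7 degrees, less where a joint would pass 70% of its speed; a pose out of reach is approached as far as the arm can. A call with a gripper value outside its range is refused whole. The fingers move at their own pace and stop on an object; "force" is the grip in N (left out, the last holds). Time passes only in rows, so rows that repeat a pose let the fingers close. It gives the time, the measured TCP pose, the force, the opening and the grip force at its end, in the units of the state.
- robot.get_obs(): the state, without advancing time (a new reading comes with each control period).
- eyes.grab_frame(name): name is "scene" or "side" or "wrist"; returns a dict with "img" (480x640x3 uint8, red, green, blue), "vertical_fov" (degrees; the focal length in pixels is half the picture's height over the tangent of half this angle, whatever the lens; pixels are square), "cx", "cy" (the principal point, pixels), "rvec" (rotation vector, rad) and "tvec" (3), from world to camera coordinates, as OpenCV has them; the wrist camera has in their place "hand_eye" (4x4, takes a point from camera to tool coordinates, whose origin is the TCP and whose axes are the flange's). Camera axes: x right, y down, z forward; pixel columns grow to the right and rows downward; lengths in m; the calibration is good to about 2 mm. A picture is of the moment at which its call begins: read the wrist's pose just before it. There is no depth.
- finish_job(): hands the job in; it is judged then, once.
Trained networks look in the newest picture that a camera, given by its name, has taken for a name from the list of things; names that differ only in an ending like _2 or _b are one class to them, and where a whole thing is asked for, a point or a joint stands for the part that bears it (a point fixed in the world has none). Each returns a list of dicts, best first, with "score" (0 to 1); they miss things now and then, are a little off and sometimes report something else, mostly with a low value. They report only what shows in the picture. A call takes as long as a camera call. They do not tell look-alikes from the thing itself.
- eyes.find_in(camera, thing): "rect" ([centre column, centre row, width, height] in pixels, round what is visible of it).
The state is a dict: "clock": time; "qpos": joint angles; "qvel": joint speeds; "joint_efforts": joint torques, N m; "tcp_pos": TCP position; "ee_rot": TCP orientation; "wrist_force": force on the tool from outside, world axes, zero at the start; "wrist_torque": the same for the moment, N m; "grip_width": finger opening in m; "grasp_force": force on a finger pad.
Only numpy, scipy, OpenCV 4.12 (cv2) and the standard library are available. Lean on these libraries where they do the work, as an engineer would, in place of code of your own. Each camera call takes 0.05 s, during which the arm holds its last target. There are 200 camera calls.

TASK

Set the round grey sample puck fully down into the round seat of the blue carrier that has a round seat and let go of it; then take that carrier by its upright steel tab and hold it up to the inspection camera: the puck straight above the middle of the camera stand's sloped white panel and its middle about 16 cm above the bench, the carrier parallel to the panel with its seat end towards the camera column and its tab end away from it. Finish while still holding it there, still, in the gripper. Do not touch the camera stand, and leave the other carrier, the square block and the other things on the bench where they are.

Things in the scene. Friction and masses are not known exactly. Their poses are not given: they have to be found in the camera images.
- puck_center (a point): Centre (half-way up) of the round grey resin sample puck, a plain upright cylinder 40 mm in diameter and 20 mm tall, about 45 g, flat on the bench at the start. z is its axis.
- round_seat (a point): Where the puck's centre is when fully home in the round-seat carrier: 17 mm above the underside of this loose blue plate (130 x 66 x 14 mm, 160 g, flat on the bench). Seat: round recess 45 mm wide, 7 mm deep; a seated puck stands 13 mm proud. Carrier's axes: x from tab end to seat end, z the plate's upward normal. Plate reaches 35 mm beyond this point in +x, 95 mm in -x.
- round_grip (a point): Middle of the same carrier's upright steel tab, to grip: 65 mm from the seat's centre along the carrier's -x, 39 mm above the plate's underside. Tab: 26 mm along the carrier's x, 12 mm thick along its y, from the plate's upper face (14 mm) to 59 mm above the underside. Axes as the carrier's. The tab is dense: the carrier balances near it.
- panel_mid (a point): Centre of the upper face of the camera stand's fixed white panel (100 mm along x, 90 along y), 55 mm above the bench. The face slopes: its normal z leans 20 degrees from vertical towards the camera column, x runs down the slope to the column. The column (340 mm tall) is 300 mm off horizontally, the lens 195 mm off, 240 mm above the bench. Nothing stands above the panel.
- square_grip (a point): Middle of the steel tab of the other carrier, which is the same but has a square seat (34 mm wide, too small for the puck); origin and axes as on the round-seat carrier. To be left alone.
- block_center (a point): Centre of a square grey resin block 31 x 31 x 20 mm, to be left alone.
- tube_rack: Blue rack with small capped tubes, 125 x 215 mm, 66 mm tall, origin under its centre. Left alone.
- reagent_bottle: Amber bottle 60 mm in diameter, 95 mm tall, origin under its centre. Left alone.
- beaker: Glass beaker 70 mm in diameter, 85 mm tall, origin under its centre. Left alone.
- marker_pen: Black marker pen lying along its x, 125 mm long, 13 mm thick, origin on the bench below its barrel. Left alone.
- culture_dish: Round flat clear dish 92 mm in diameter, 18 mm tall, origin under its centre. Left alone.
- camera_stand: The fixed camera stand: origin on the bench below the panel's centre, x pointing horizontally to the column. Its base plate, 120 mm wide and 10 mm thick, reaches from x = -80 to 360 mm. Not to be touched.
Mind the look-alikes: they are no part of the job. Leave any red look-alike of the part that bears puck_center alone.

How it is judged:
On the way:
1. the puck is fully home in the round seat, let go, the carrier flat on the bench (distance between puck_center and round_seat below 0.005 m and angle between the z axis of puck_center and the z axis of round_seat, either way round below 0.1 rad and contact force between the fingers and puck below 0.1 N and height (world z) of round_seat below 0.022 m and angle between round_seat's own z axis and vertical below 0.08 rad), for 0.2 s.
At the end, for the whole second after the job is handed in: Puck home in the round seat (5 mm, 0.1 rad), its centre within 25 mm of the panel's middle horizontally and 135 to 185 mm above the bench; carrier parallel to the panel (0.17 rad), turned to its x (0.3 rad), seat end to the column, still, held by the fingers alone; other things moved under 40 mm (distance between puck_center and round_seat below 0.005 m and angle between the z axis of puck_center and the z axis of round_seat, either way round below 0.1 rad and horizontal distance between puck_center and panel_mid below 0.025 m and height (world z) of puck_center between 0.135 and 0.185 m and angle between the z axis of round_seat and the z axis of panel_mid, either way round below 0.17 rad and angle between the x axis of round_seat and the x axis of panel_mid, either way round below 0.3 rad and x of round_grip in the frame of panel_mid below -0.02 m and contact force between the fingers and round_carrier above 1 N and contact force between round_carrier and camera_stand below 0.1 N and linear speed of puck below 0.03 m/s and distance of each of square_grip, block_center, tube_rack, reagent_bottle, beaker, marker_pen, culture_dish from where it was at the start of the episode below 0.04 m); the arm keeps its last pose, push and grip.
It fails at once if another thing on the bench is shifted by more than 40 mm (distance of any of square_grip, block_center, tube_rack, reagent_bottle, beaker, marker_pen, culture_dish from where it was at the start of the episode above 0.04 m).
It fails at once if the camera stand is touched (contact force between any of the arm, the fingers, round_carrier and camera_stand above 2 N).
It also fails if it takes over 59 s, if anything falls off the work surface, if the arm or the gripper's body presses on something with over 40 N, if the wrist force passes 120 N, or if a joint passes its speed limit or range.

## Working session

There is one attempt and no reset: what is moved stays moved. The work goes in short steps, Python scripts to look and compute and a tool call to move; the robot and the scene stay as the last step left them, time stands still between calls to the robot, and variables do not carry over. Pictures are saved under pics/ and viewed, at most 10 in all, crops included, and the job is handed in when it is done.

Besides the shell and the picture viewer there is one more tool, called after "Request:" in YAML: its name, and indented under it one key for each argument. step_arm: Moves the arm, as the interface text tells. Its arguments: {"type":"object","properties":{"commands":{"type":"array","items":{"type":"array","items":{"type":"number"}}},"force":{"type":"number"}},"required":["commands"]}

```bash
mkdir -p pics
cat > h.py <<'E'
import numpy as np, cv2
from scipy.spatial.transform import Rotation as R
from station import robot, eyes, finish_job
np.set_printoptions(precision=4,suppress=True)
def cam(name):
    o=robot.get_obs(); f=eyes.grab_frame(name)
    h=f["img"].shape[0]; F=h/2/np.tan(np.radians(f["vertical_fov"])/2)
    K=np.array([[F,0,f["cx"]],[0,F,f["cy"]],[0,0,1.]])
    if "hand_eye" in f:
        T=np.eye(4); T[:3,:3]=R.from_euler('xyz',o["ee_rot"]).as_matrix(); T[:3,3]=o["tcp_pos"]
        T=T@np.array(f["hand_eye"]); Rc=T[:3,:3]; c=T[:3,3]
    else:
        Rc=cv2.Rodrigues(np.array(f["rvec"],float))[0].T; c=-Rc@np.array(f["tvec"],float).ravel()
    return f["img"],K,Rc,c
def ray(px,C,z):
    _,K,Rc,c=C; d=Rc@np.linalg.inv(K)@np.array([px[0],px[1],1.]); return c+d*(z-c[2])/d[2]
def proj(p,C):
    _,K,Rc,c=C; q=K@Rc.T@(np.asarray(p)-c); return q[:2]/q[2]
def save(img,n): cv2.imwrite("pics/"+n,img[:,:,::-1])
def T_now():
    o=robot.get_obs(); T=np.eye(4); T[:3,:3]=R.from_euler('xyz',o["ee_rot"]).as_matrix(); T[:3,3]=o["tcp_pos"]; return T
def delta(Rt,p):
    T=T_now(); print("rot deg",np.degrees(R.from_matrix(T[:3,:3].T@Rt).as_rotvec()),"shift mm",1000*T[:3,:3].T@(np.array(p)-T[:3,3]))
E
cat > a.py <<'E'
from h import *
for n in ("scene","side"):
    C=cam(n); save(C[0],n+"1.png"); print(n,C[3])
    for t,z in dict(puck_center=.01,round_seat=.01,round_grip=.03,panel_mid=.055,square_grip=.03,block_center=.01,tube_rack=.03,reagent_bottle=.05,beaker=.04,marker_pen=.006,culture_dish=.01,camera_stand=.05).items():
        for d in eyes.find_in(n,t)[:3]:
            print(t,round(d["score"],2),np.round(d["rect"]),ray(d["rect"][:2],C,z)[:2])
print(robot.get_obs())
E
python3 a.py
```

```text
scene [ 1.1807 -0.0409  0.7219]
puck_center 0.82 [275. 264.  26.  20.] [ 0.5854 -0.1475]
puck_center 0.8 [283. 300.  22.  26.] [ 0.6659 -0.1238]
round_seat 0.96 [351. 227.  32.  56.] [ 0.4805 -0.005 ]
round_grip 0.89 [352. 229.  44.  68.] [ 0.5074 -0.0044]
panel_mid 0.91 [475. 235.  58.  46.] [0.5358 0.222 ]
panel_mid 0.23 [401. 348.  49.  68.] [0.7799 0.0689]
panel_mid 0.22 [154. 232.  33.  45.] [ 0.5569 -0.3719]
square_grip 0.7 [232. 221.  44.  61.] [ 0.495 -0.24 ]
block_center 0.72 [388. 297.  22.  24.] [0.6513 0.0606]
tube_rack 0.94 [135. 311. 153.  91.] [ 0.7149 -0.3665]
reagent_bottle 0.55 [267. 339.  38.  54.] [ 0.7707 -0.1375]
beaker 0.57 [401. 347.  47.  66.] [0.7688 0.0711]
marker_pen 0.62 [156. 232.  28.  42.] [ 0.5096 -0.394 ]
marker_pen 0.33 [531. 211. 214. 142.] [0.4134 0.3694]
culture_dish 0.77 [401. 189.  44.  35.] [0.3616 0.1033]
culture_dish 0.59 [283. 298.  27.  27.] [ 0.6614 -0.1244]
culture_dish 0.47 [351. 229.  41.  65.] [ 0.4878 -0.0054]
camera_stand 0.59 [531. 214. 215. 143.] [0.4685 0.3422]
side [ 0.4112 -0.6874  0.6913]
puck_center 0.97 [393. 278.  24.  25.]
[... 576 characters left out ...]
r 0.24 [204. 217.  48.  39.] [0.3553 0.0689]
marker_pen 0.66 [338. 455.  98.  17.] [ 0.4966 -0.3986]
culture_dish 0.72 [203. 219.  47.  39.] [0.349  0.0995]
camera_stand 0.98 [281. 100.  80. 195.] [0.5585 0.4451]
{'clock': 1.3, 'qpos': array([ 1.1484,  0.2999,  1.521 , -0.    ,  1.3207, -0.0666]), 'qvel': array([ 0.0014,  0.0012,  0.0003,  0.0013, -0.001 , -0.001 ]), 'joint_efforts': array([  0.0007, -53.1664, -35.2916,   0.0708,   0.0214,   0.    ]), 'tcp_pos': array([0.1916, 0.5156, 0.2054]), 'ee_rot': array([-3.1416,  0.    ,  2.7858]), 'wrist_force': array([-0.3783,  0.7718,  1.1742]), 'wrist_torque': array([0.022 , 0.0131, 0.0224]), 'grasp_force': 0.0, 'grip_width': 0.09410752354214616}
```

View pics/scene1.png

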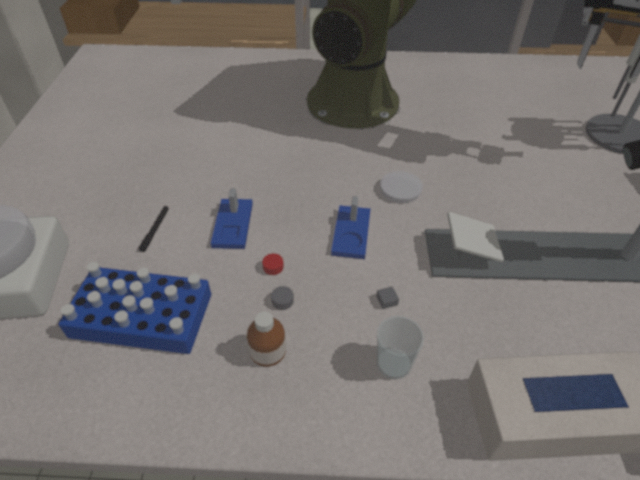

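View pics/side1.png

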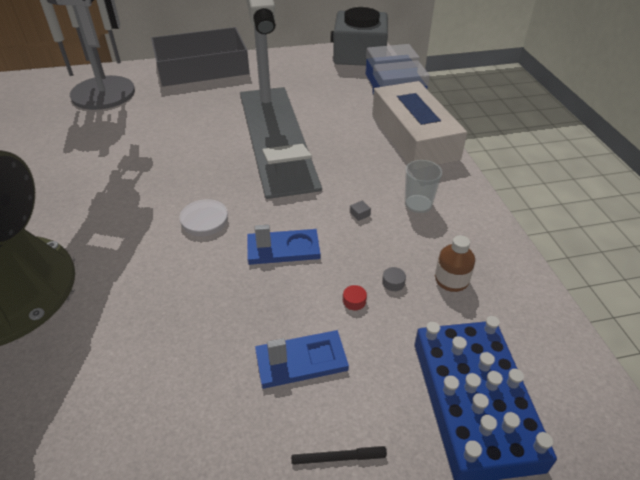

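The scene picture shows the grey puck at (283,299), the red look-alike at (273,264) and the round-seat carrier at (352,230) with its tab toward the robot. The square-seat carrier is at (233,222) and the panel at (475,237), with its column to the right (+y). In the side picture the round recess is at (300,241) and the tab top at (262,226).

Run:
```python
from h import *
C=cam("side"); print(ray((300,241),C,.012),ray((262,227),C,.059))
print(eyes.grab_frame("wrist")["hand_eye"])
delta(R.from_euler('xyz',[np.pi,0,0]).as_matrix(),[.55,-.08,.30])
```

```text
[ 0.5206 -0.0021  0.012 ] [ 0.4542 -0.0008  0.059 ]
[[ 0.0011 -0.9599 -0.2802  0.0819]
 [ 1.      0.0011  0.0001 -0.0007]
 [ 0.0002 -0.2802  0.9599 -0.1788]
 [ 0.      0.      0.      1.    ]]
rot deg [  0.001    0.0028 159.612 ] shift mm [-543.4272 -433.3724  -94.5388]
```

Request:
step_arm:
  commands:
    - [10,0,0,0,0,-40,94]
    - [0,0,20,-60,-40,-80,94]
    - [0,0,30,-110,-85,-95,94]
    - [0,0,40,-160,-125,-95,94]
    - [0,0,50,-210,-165,-95,94]
    - [0,0,60,-260,-205,-95,94]
    - [0,0,70,-310,-245,-95,94]
    - [0,0,80,-360,-285,-95,94]

```text
clock: 2.4
tcp_pos: [0.4134, 0.1494, 0.3008]
ee_rot: [3.141, 0.0, 1.492]
wrist_force: [1.0, 1.1, -0.4]
grip_width: 0.0939
grasp_force: 0.0
```

Run:
```python
from h import *
print(robot.get_obs()['qpos'],T_now()[:3,3])
delta(R.from_euler('xyz',[np.pi,0,0]).as_matrix(),[.55,-.08,.30])
```

```text
[ 0.2636 -0.0125  1.6575 -0.0001  1.4962  0.342 ] [0.4134 0.1494 0.3008]
rot deg [ 0.0199 -0.018  85.5103] shift mm [-218.0447  154.1529    0.8192]
```

Request:
step_arm:
  commands:
    - [0,0,10,-25,20,0,94]
    - [0,0,20,-50,40,0,94]
    - [0,0,30,-75,60,0,94]
    - [0,0,40,-100,80,0,94]
    - [0,0,50,-125,105,0,94]
    - [0,0,60,-150,130,0,94]
    - [0,0,70,-178,154,0,94]
    - [0,0,79.6,-178,154,0,94]

```text
clock: 3.4
tcp_pos: [0.5542, -0.0391, 0.2996]
ee_rot: [3.141, 0.002, 0.101]
wrist_force: [0.0, -0.0, 0.1]
grip_width: 0.0943
grasp_force: 0.0
```

Request:
step_arm:
  commands:
    - [0,0,0,0,0,0,94]
    - [0,0,0,0,0,0,94]

```text
clock: 3.65
tcp_pos: [0.5534, -0.037, 0.3005]
ee_rot: [3.141, 0.0, 0.114]
wrist_force: [-0.4, -0.6, 0.8]
grip_width: 0.094
grasp_force: 0.0
```

Run:
```python
from h import *
print(robot.get_obs()['qpos'],T_now()[:3,3])
C=cam("wrist"); save(C[0],"w1.png")
for t,z in dict(puck_center=.01,round_seat=.01,round_grip=.03,panel_mid=.055).items():
    for d in eyes.find_in("wrist",t)[:3]: print(t,round(d["score"],2),np.round(d["rect"]),ray(d["rect"][:2],C,z))
```

```text
[-0.1326  0.2578  1.3562 -0.0003  1.5278  1.3247] [ 0.5534 -0.037   0.3005]
puck_center 0.72 [414. 116.  34.  34.] [ 0.6589 -0.1293  0.01  ]
puck_center 0.66 [422. 183.  39.  30.] [ 0.5846 -0.152   0.01  ]
round_seat 0.6 [291. 245.  75. 111.] [ 0.49   -0.0044  0.01  ]
round_grip 0.7 [291. 244.  73. 114.] [ 0.4977 -0.006   0.03  ]
round_grip 0.18 [254.   6.  34.  12.] [0.7439 0.0543 0.03  ]
panel_mid 0.76 [ 86. 197.  79.  92.] [0.5331 0.2193 0.055 ]
```

View pics/w1.png

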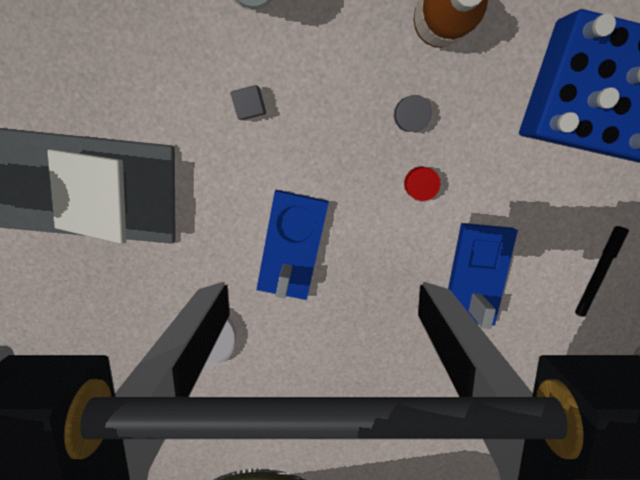

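The wrist picture shows the grey puck at (413,114), the round seat at (298,223), the carrier corners at about (277,191), (328,201), (307,299) and (258,291), the panel at (87,196) and the stand base edge running (0,129) to (173,147).

Run:
```python
from h import *
C=cam("wrist"); im=C[0].astype(int)
hsv=cv2.cvtColor(C[0],cv2.COLOR_RGB2HSV)
m=((hsv[...,0]>105)&(hsv[...,0]<130)&(hsv[...,1]>140)).astype(np.uint8)
m[:, :240]=0; m[:,350:]=0; m[:180]=0; m[320:]=0
cs,_=cv2.findContours(m,0,2); c=max(cs,key=cv2.contourArea)
P=np.array([ray(p[0],C,.014)[:2] for p in c]).astype(np.float32)
r=cv2.minAreaRect(P*1000); print("carrier",r, cv2.boxPoints(r))
print("seat",ray((298,223),C,.014))
g=C[0][85:145,385:450].astype(int); s=cv2.cvtColor(C[0],cv2.COLOR_RGB2GRAY)[85:145,385:450]
_,b=cv2.threshold(s,0,255,cv2.THRESH_BINARY_INV+cv2.THRESH_OTSU)
sat=hsv[85:145,385:450]
for x in (20,28,36,44,52,58): print(x+385,s[28,x],g[28,x])
for p in [(50,149,.038),(123,160,.072),(125,242,.072),(48,228,.038)]: print("panel",ray(p[:2],C,p[2]))
a,bb=ray((0,129),C,.01),ray((173,147),C,.01);print(np.arctan2(*(a-bb)[1::-1]))
a,bb=ray((0,232),C,.01),ray((173,242),C,.01);print(np.arctan2(*(a-bb)[1::-1]))
for q in ((413,113),(414,113)): print("puck",ray(q,C,.02))
```

```text
carrier ((489.65966796875, -5.282005310058594), (65.00993347167969, 130.4268341064453), 84.22380065917969) [[421.506  -31.0587]
 [551.2706 -44.1852]
 [557.8134  20.4946]
 [428.0488  33.6212]]
seat [ 0.5205 -0.0107  0.014 ]
405 79 [79 79 83]
413 78 [78 78 80]
421 77 [76 77 79]
429 75 [75 75 79]
437 87 [91 86 82]
443 148 [155 146 141]
panel [0.5788 0.2651 0.038 ]
panel [0.5803 0.1698 0.072 ]
panel [0.493  0.1702 0.072 ]
panel [0.4883 0.2746 0.038 ]
1.5805608814148855
1.6218412955794574
puck [ 0.661 -0.126  0.02 ]
puck [ 0.6611 -0.1271  0.02  ]
```

Run:
```python
from h import *
delta(R.from_euler('xyz',[np.pi,0,-.1]).as_matrix(),[.661,-.1265,.08])
```

```text
rot deg [ 0.0188  0.0161 12.0536] shift mm [ 97.1189 100.6284 220.5109]
```

Request:
step_arm:
  commands:
    - [0,0,6,25,25,50,94]
    - [0,0,12,48,50,100,80]
    - [0,0,12,73,75,150,80]
    - [0,0,12,97,100,200,80]
    - [0,0,12,97,100.6,220,80]
    - [0,0,12,97,100.6,220,80]
    - [0,0,12,97,100.6,220,80]

```text
clock: 4.82
tcp_pos: [0.6614, -0.1263, 0.083]
ee_rot: [3.141, -0.003, -0.099]
wrist_force: [-0.1, 0.6, -0.1]
grip_width: 0.0803
grasp_force: 0.0
```

Run:
```python
from h import *
C=cam("wrist"); save(C[0],"w2.png"); T=T_now(); print(T[:3,3],robot.get_obs()['ee_rot'])
for d in eyes.find_in("wrist","puck_center")[:3]: print(round(d["score"],2),np.round(d["rect"],1),ray(d["rect"][:2],C,.01))
print(proj([.661,-.1265,.02],C), proj(T[:3,3],C))
```

```text
[ 0.6615 -0.1264  0.0831] [ 3.1407 -0.0032 -0.0994]
0.78 [323.4 258.2  60.1  61.7] [ 0.6585 -0.1269  0.01  ]
0.67 [370.1 353.1  59.1  54.7] [ 0.5831 -0.1535  0.01  ]
[322.4137 259.429 ] [321.9337 299.1462]
```

View pics/w2.png

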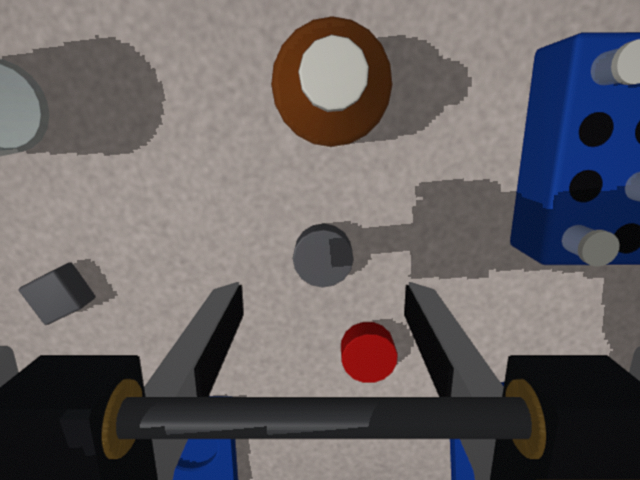

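The puck's top centre is at (323,258), within 1 mm of the prediction and straight under the tool. The red look-alike at (369,352) is clear of the fingers.

Request:
step_arm:
  commands:
    - [0,0,0,0,0.5,35,80]
    - [0,0,0,0,0.5,60,80]
    - [0,0,0,0,0.5,71,80]
    - [0,0,0,0,0.5,71,70]
    - [0,0,0,0,0.5,71,30]
    - [0,0,0,0,0.5,71,30]
    - [0,0,0,0,0.5,71,30]
    - [0,0,0,0,0.5,71,30]
  force: 15

```text
clock: 5.92
tcp_pos: [0.6609, -0.1273, 0.0098]
ee_rot: [3.141, -0.0, -0.1]
wrist_force: [-1.0, 0.1, 3.7]
grip_width: 0.0395
grasp_force: 15.0
```

Request:
step_arm:
  commands:
    - [0,0,0,0,0,-40,30]
    - [0,0,0,-25,-17,-60,30]
    - [0,0,0,-65,-45,-60,30]
    - [0,0,0,-105,-72,-60,30]
    - [0,0,0,-140,-96,-60,30]
    - [0,0,0,-152.5,-104.5,-50,30]
    - [0,0,0,-152.5,-104.5,-40,30]
    - [0,0,0,-152.5,-104.5,-40,30]

```text
clock: 6.92
tcp_pos: [0.5196, -0.0084, 0.0488]
ee_rot: [3.141, 0.001, -0.1]
wrist_force: [0.7, 0.4, -0.3]
grip_width: 0.0395
grasp_force: 15.0
```

Run:
```python
from h import *
C=cam("wrist"); save(C[0],"w3.png"); T=T_now(); print(T[:3,3],robot.get_obs()['ee_rot'])
print(proj([.5195,-.0083,.014],C), proj(T[:3,3]+[0,0,.01],C))
```

```text
[ 0.5199 -0.0086  0.0492] [ 3.1412  0.0008 -0.1007]
[321.7608 274.2487] [321.9624 307.9671]
```

View pics/w3.png

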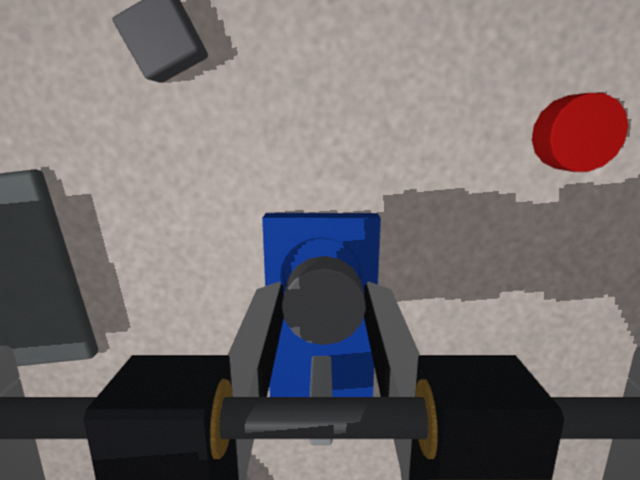

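The puck is held at about (324,303), above the seat, whose far rim shows at row ~238. The carrier lies straight with the tool. I'll check the offsets with an overlay.

Run:
```python
from h import *
C=cam("wrist"); T=T_now(); im=C[0].copy()
S=4; x0,y0=240,200
big=cv2.resize(im[y0:350,x0:410],None,fx=S,fy=S,interpolation=cv2.INTER_CUBIC)
def circ(c,r,col):
    p=np.array([proj(np.array(c)+[r*np.cos(a),r*np.sin(a),0],C) for a in np.linspace(0,6.283,60)])
    cv2.polylines(big,[np.int32((p-[x0,y0]+.5)*S)],True,col,1)
def poly(ps,col):
    p=np.array([proj(q,C) for q in ps]); cv2.polylines(big,[np.int32((p-[x0,y0]+.5)*S)],True,col,1)
t=T[:3,3]
circ(t+[0,0,.01],.02,(255,255,0)); circ(t+[0,0,-.01],.02,(255,128,0))
s=np.array([.5195,-.0083,.014]); circ(s,.0225,(0,255,0)); ux=np.array([np.cos(.1),-np.sin(.1),0]); uy=np.array([np.sin(.1),np.cos(.1),0])
poly([s+.035*ux+.033*uy,s+.035*ux-.033*uy,s-.095*ux-.033*uy,s-.095*ux+.033*uy],(0,255,255))
save(big,"w3b.png")
```

```text
(no output)
```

View pics/w3b.png

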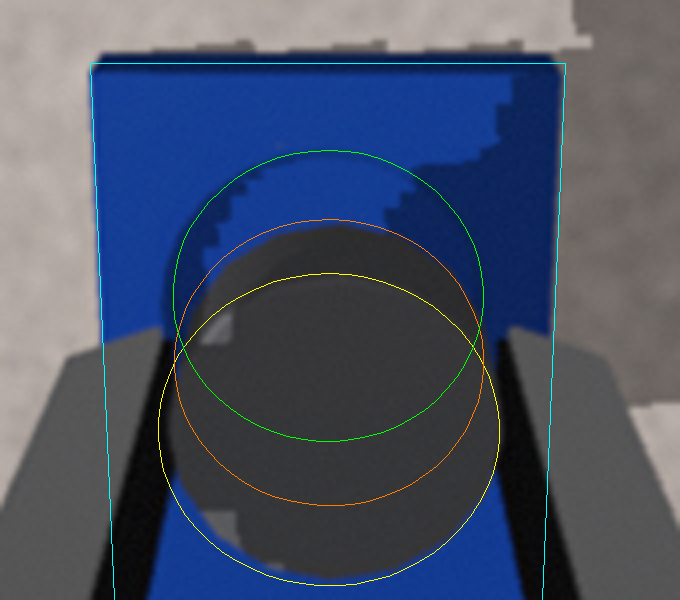

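Overlay result: the plate's far top edge is about 9 crop pixels (1.3 mm) nearer the tab than assumed, and about 0.4 mm to the left. The puck is centred in the fingers. So I correct by -1.5 mm in tool x and -0.5 mm in tool y, then lower.

Request:
step_arm:
  commands:
    - [0,0,0,-1.5,-0.5,10,30]
    - [0,0,0,-1.5,-0.5,20,30]
    - [0,0,0,-1.5,-0.5,26,30]
    - [0,0,0,-1.5,-0.5,30,30]
    - [0,0,0,-1.5,-0.5,32,30]
    - [0,0,0,-1.5,-0.5,32,30]

```text
clock: 7.78
tcp_pos: [0.518, -0.0074, 0.0174]
ee_rot: [3.141, 0.0, -0.1]
wrist_force: [-0.1, 0.2, -0.1]
grip_width: 0.0393
grasp_force: 15.0
```

Request:
step_arm:
  commands:
    - [0,0,0,0,0,0.5,60]
    - [0,0,0,0,0,0.5,65]
    - [0,0,0,0,0,0.5,65]
    - [0,0,0,0,0,-30,65]
    - [0,0,0,0,0,-80,65]
    - [0,0,0,-20,0,-130,65]
    - [0,0,0,-35,0,-130,65]
    - [0,0,0,-35,0,-130,65]

```text
clock: 8.78
tcp_pos: [0.4829, -0.0038, 0.1479]
ee_rot: [3.141, -0.0, -0.1]
wrist_force: [-0.4, -0.1, 0.8]
grip_width: 0.0651
grasp_force: 0.0
```

Run:
```python
from h import *
C=cam("wrist"); T=T_now(); print(T[:3,3],robot.get_obs()['ee_rot'])
S=4; s=np.array([.5182,-.0078,.014]); ux=np.array([np.cos(.1),-np.sin(.1),0]); uy=np.array([np.sin(.1),np.cos(.1),0])
x0,y0=np.int32(proj(s-.03*ux,C))-[80,75]
big=cv2.resize(C[0][y0:y0+150,x0:x0+170],None,fx=S,fy=S,interpolation=cv2.INTER_CUBIC)
def poly(ps,col):
    p=np.array([proj(q,C) for q in ps]); cv2.polylines(big,[np.int32((p-[x0,y0]+.5)*S)],True,col,1)
def circ(c,r,col): poly([np.array(c)+[r*np.cos(a),r*np.sin(a),0] for a in np.linspace(0,6.283,60)],col)
circ(s,.0225,(0,255,0)); circ(s+[0,0,.013],.02,(255,255,0))
poly([s+.035*ux+.033*uy,s+.035*ux-.033*uy,s-.095*ux-.033*uy,s-.095*ux+.033*uy],(0,255,255))
t=s-.065*ux+[0,0,.045]; poly([t+.013*ux+.006*uy,t+.013*ux-.006*uy,t-.013*ux-.006*uy,t-.013*ux+.006*uy],(255,0,255))
save(big,"w4.png")
for d in eyes.find_in("wrist","puck_center")[:2]: print(round(d["score"],2),np.round(d["rect"],1),ray(d["rect"][:2],C,.017))
```

```text
[ 0.4833 -0.0039  0.1474] [ 3.1413  0.0003 -0.1001]
0.8 [324.5 192.7  52.   51.3] [ 0.5147 -0.0088  0.017 ]
0.65 [507.8  79.2  63.6  53.9] [ 0.5845 -0.1504  0.017 ]
```

View pics/w4.png

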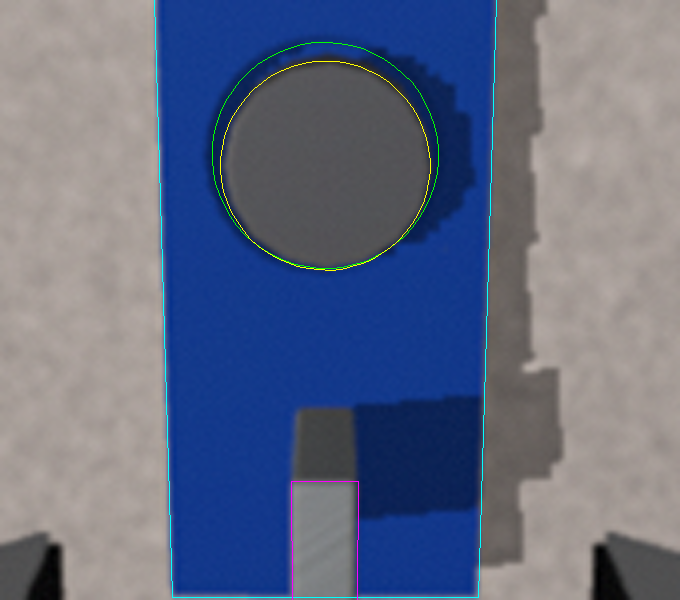

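The overlay fits: the puck's top lies on the predicted seated circle (crop centre 325,165), and the tab is at the magenta outline (325,540). Now the tab.

Request:
step_arm:
  commands:
    - [0,0,0,-30,0.5,20,65]
    - [0,0,0,-30,0.5,65,65]
    - [0,0,0,-30,0.5,105,65]
    - [0,0,0,-30,0.5,127,65]
    - [0,0,0,-30,0.5,127,40]
    - [0,0,0,-30,0.5,127,5]
    - [0,0,0,-30,0.5,127,5]
    - [0,0,0,-30,0.5,127,5]
  force: 50

```text
clock: 9.88
tcp_pos: [0.4536, -0.0014, 0.0211]
ee_rot: [3.141, -0.001, -0.1]
wrist_force: [0.1, 0.1, -0.6]
grip_width: 0.0287
grasp_force: 0.0
```

Request:
step_arm:
  commands:
    - [0,0,0,0,0,0,5]
    - [0,0,0,0,0,0,5]
    - [0,0,0,0,0,0,5]

```text
clock: 10.25
tcp_pos: [0.4534, -0.0014, 0.0207]
ee_rot: [3.141, 0.0, -0.1]
wrist_force: [-1.8, 0.1, 4.1]
grip_width: 0.0119
grasp_force: 50.0
```

Request:
step_arm:
  commands:
    - [0,0,0,0,0,-10,5]
    - [0,0,0,0,0,-30,5]
    - [0,0,0,0,0,-55,5]
    - [0,0,0,0,0,-85,5]
    - [0,0,0,0,0,-115,5]
    - [0,0,0,0,0,-145,5]
    - [0,0,0,0,0,-165,5]
    - [0,0,0,0,0,-170,5]

```text
clock: 11.25
tcp_pos: [0.4535, -0.0014, 0.1916]
ee_rot: [3.141, -0.001, -0.1]
wrist_force: [-1.4, -0.9, -2.4]
grip_width: 0.0116
grasp_force: 50.0
```

```bash
cat > t.py <<'E'
from h import *
a=np.radians(91.2); t=np.radians(20); d=np.array([np.cos(a),np.sin(a),0]); k=np.array([0,0,1.])
X=np.cos(t)*d-np.sin(t)*k; Z=np.sin(t)*d+np.cos(t)*k; Rc=np.c_[X,np.cross(Z,X),Z]
p=np.array([.535,.219,.160])-.065*X+.004*Z
o=robot.get_obs(); print("tgt",p,o['tcp_pos'],o['qpos'],o['grip_width'])
print("level"); Rl=R.from_euler('xyz',[np.pi,0,a]).as_matrix(); delta(Rl,p+[0,-.03,.06])
print("final"); delta(Rc@np.diag([1,-1,-1.]),p)
E
python3 t.py
```

```text
tgt [0.5363 0.1593 0.186 ] [ 0.4535 -0.0014  0.1916] [-0.0837  0.0956  1.7991 -0.0004  1.2456  1.5875] 0.011605116336746438
level
rot deg [  0.0801  -0.0367 -96.9402] shift mm [  69.3181 -138.3182  -54.3196]
final
rot deg [-16.8221 -15.005  -95.8659] shift mm [  66.2395 -168.1915    5.6646]
```

Request:
step_arm:
  commands:
    - [0,0,-4,3,-6,-10,5]
    - [0,0,-12,10,-17,-25,5]
    - [0,0,-20,17,-30,-40,5]
    - [0,0,-28,24,-44,-50,5]
    - [0,0,-36,31,-58,-54,5]
    - [0,0,-44,38,-72,-54,5]
    - [0,0,-52,45,-86,-54,5]
    - [0,0,-60,52,-100,-54,5]

```text
clock: 12.25
tcp_pos: [0.515, 0.0933, 0.2434]
ee_rot: [-3.14, 0.002, 0.952]
wrist_force: [0.3, 0.0, -2.5]
grip_width: 0.0119
grasp_force: 50.0
```

```bash
python3 t.py
```

```text
tgt [0.5363 0.1593 0.186 ] [0.515  0.0933 0.2434] [ 0.1095  0.2141  1.5398 -0.0003  1.39    0.7287] 0.011889592068481128
level
rot deg [ -0.1127   0.0706 -36.6749] shift mm [41.6324 -3.5522 -2.6583]
final
rot deg [ -6.5114 -19.2391 -36.2756] shift mm [ 66.169  -20.8753  57.3239]
```

Request:
step_arm:
  commands:
    - [0,0,-6,8,0,0,5]
    - [0,0,-14,16,-1,0,5]
    - [0,0,-22,24,-2,0,5]
    - [0,0,-30,33,-3,0,5]
    - [-1.6,-4.8,-36,45,-7,10,5]
    - [-3.2,-9.6,-36,56,-12,24,5]
    - [-4.8,-14.4,-36,63,-17,40,5]
    - [-6.5,-19.2,-36.3,66,-21,55,5]

```text
clock: 13.25
tcp_pos: [0.5362, 0.1591, 0.1879]
ee_rot: [3.141, 0.351, 1.588]
wrist_force: [0.4, -0.0, -2.1]
grip_width: 0.0119
grasp_force: 50.0
```

Request:
step_arm:
  commands:
    - [0,0,0,0,0,0,5]
    - [0,0,0,0,0,0,5]
    - [0,0,0,0,0,0,5]
    - [0,0,0,0,0,0,5]

```text
clock: 13.75
tcp_pos: [0.5368, 0.1583, 0.19]
ee_rot: [3.139, 0.347, 1.586]
wrist_force: [-0.6, -0.3, -2.2]
grip_width: 0.0115
grasp_force: 50.0
```

```bash
python3 t.py
python3 - <<'E'
from h import *
C=cam("side"); save(np.vstack([cv2.resize(C[0][80:230,190:390],(800,600),interpolation=cv2.INTER_CUBIC)]),"s5.png")
W=cam("wrist"); save(W[0],"w5.png"); T=T_now()
pk=T[:3,3]+T[:3,:3]@np.array([.065,0,.004]); print("puck est",pk)
for n,c in(("side",C),("wrist",W)):
  print(n,"expected",proj(pk,c))
  for d in eyes.find_in(n,"puck_center")[:3]: print(round(d["score"],2),np.round(d["rect"],1))
  for d in eyes.find_in(n,"panel_mid")[:1]: print(round(d["score"],2),np.round(d["rect"],1))
E
```

```text
tgt [0.5363 0.1593 0.186 ] [0.5368 0.1583 0.19  ] [ 0.3759  0.4155  1.4398 -0.3289  1.4192  0.4325] 0.011490380057720562
level
rot deg [ 0.0993 19.8929 -0.3186] shift mm [-46.3104  -0.8729 -42.797 ]
final
rot deg [ 0.0423 -0.107  -0.3293] shift mm [ 2.3119 -0.5584  3.4174]
puck est [0.5358 0.2182 0.1638]
side expected [284.7774 106.2961]
0.95 [354.  298.8  21.8  25.8]
0.58 [289.2 106.8  49.7  36.5]
0.58 [287.2 153.7  49.9  24.8]
wrist expected [324.0367 164.3633]
0.91 [323.5 165.3  87.6  90.7]
0.78 [321.4  43.2 138.9  78. ]
```

View pics/s5.png

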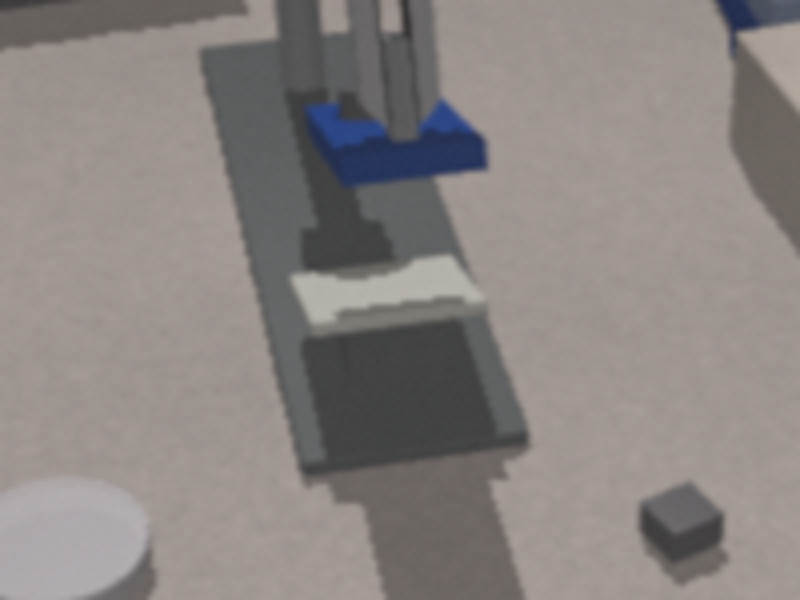

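View pics/w5.png

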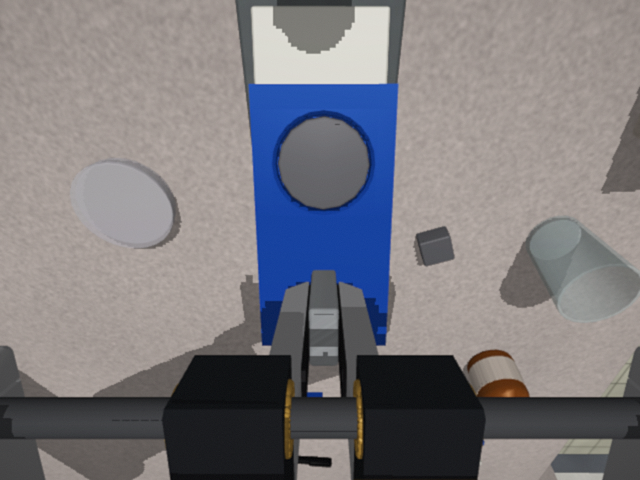

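Both pictures show the puck seated at wrist pixel (324,162), with the carrier in line with the panel and clear above it. I'll let it settle, then hand in.

Request:
step_arm:
  commands:
    - [0,0,0,1,0,1,5]
    - [0,0,0,1,0,2,5]
    - [0,0,0,1,0,2,5]
    - [0,0,0,1,0,2,5]
    - [0,0,0,1,0,2,5]
    - [0,0,0,1,0,2,5]

```text
clock: 14.8
tcp_pos: [0.5366, 0.1591, 0.1872]
ee_rot: [3.14, 0.348, 1.587]
wrist_force: [0.4, -0.9, -1.9]
grip_width: 0.0116
grasp_force: 50.0
```

Run:
```python
from h import *
o=robot.get_obs(); print(o['tcp_pos'],abs(o['qvel']).max(),o['grasp_force']); W=cam("wrist"); print(ray((320,7),W,.038)); print(finish_job())
```

```text
[0.5366 0.1591 0.1872] 0.0018735483131031817 49.99364912509918
[0.5325 0.2693 0.038 ]
the job is handed in; nothing more can be done
None
```

I handed the job in with the puck seated in the round-seat carrier, which the gripper holds still and parallel over the panel; the arm's pose puts the puck about 16 cm above the bench, and no verdict came back.

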